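# Refill the laundry caddy in reverse order

## Robot

A 6-joint arm with a two-finger parallel gripper is mounted at the origin on the work surface. World frame = base frame: x ahead of the robot, y to its left, z up, the work surface at z = 0. Lengths are in m, angles in rad, forces in N, time in s.
With the tool pointing down it reaches from about 0.3 to 0.825 m from the base axis. Payload 5.4 kg.
Tool frame: the origin (TCP) lies midway between the tips of the shut fingers; the grasp point (between the pads) lies 19 mm behind it; z points along the fingers, y is the line along which they close (so a half turn about z gives the same grasp; the last joint's range is limited). The gripper opens to 92 mm and grips with 3 to 60 N. Pads are 20 mm wide; open, the fingers measure 128 mm over their backs; the gripper's body (75 mm by 189 mm) begins 69 mm behind the grasp point.
Start: joints at [1, 0.158, 1.597, -0, 1.386, -0.21], TCP at [0.203, 0.538, 0.215] pointing down, gripper open.
Joint ranges: [-2.91, 2.91], [-0.94, 2.29], [0.18, 2.7], [-1.29, 4.43], [0.17, 2.64], [-3, 3]. Speed limits (rad/s): [2.57, 2.57, 3.14, 3.14, 3.14, 3.14].

## Interface

Orientations are given as a 3x3 rotation matrix whose columns are the frame's x, y, z axes.
In Python, from rig import manip, capture, calibration gives the robot as it stands.
- The arm moves only by the tool step_arm, never from a script. Its argument "series" is a list of rows, each an object of numbers: "rx", "ry", "rz": the turn, a rotation vector about the tool's x, y, z in rad; "dx", "dy", "dz": the shift along the tool's x, y, z in mm; "fingers": the closure, from -1 (fully open) to 1 (shut). In form: [{"rx": .., "ry": .., "rz": .., "dx": .., "dy": .., "dz": .., "fingers": ..}, ...]. A call has exactly 8 rows; each row is the pose to reach, as a shift and turn from the pose commanded when the call began, along the tool's axes at that moment; what a row does not reach only later rows make up. A row lasts 1/10 s, in which the tool goes at most 50 mm and 8.59 degrees, less where a joint would pass 70% of its speed; a pose out of reach is approached as far as the arm can. A call with a gripper value outside its range is refused whole. The fingers move at their own pace and stop on an object; "newtons" is the grip in N (left out, the last holds). Time passes only in rows, so rows that repeat a pose let the fingers close, or fill a call up. It gives the time, the measured TCP pose, the force, the opening and the grip force at its end, in the units of the state.
- manip.sense(): the state, without advancing time (a new reading comes with each control period).
- capture(name): name is "scene" or "top"; returns (picture, depth): 420x560x3 uint8, red, green, blue; 420x560 float32, m along the optical axis (not along the pixel's ray), 0 where there is no reading.
- calibration(name): a dict with "camera_matrix" (3x3 intrinsics, pixels), "k1" (the pictures are not rectified: a ray, as slopes to the right and down, at radius r is drawn at 1 + k1 r^2 times it, then the intrinsics apply), "rvec" (rotation vector, rad) and "tvec" (3), from world to camera coordinates, as OpenCV has them. Camera axes: x right, y down, z forward; pixel columns grow to the right and rows downward; lengths in m; the calibration is good to about 2 mm. A picture is of the moment at which its call begins. calibration takes no time and is no camera call.
- manip.hand_in(): hands the job in; it is judged then, once.
The state is a dict: "clock": time; "joints": joint angles; "joint_vel": joint speeds; "joint_efforts": joint torques, N m; "eef_pos": TCP position; "tcp_rot": TCP orientation; "ft_force": force on the tool from outside, world axes, zero at the start; "torque": the same for the moment, N m; "finger_gap": finger opening in m; "grasp_force": force on a finger pad.
Only numpy, scipy, OpenCV 4.12 (cv2) and the standard library are available. Lean on these libraries where they do the work, as an engineer would, in place of code of your own. Each camera call takes 0.05 s, during which the arm holds its last target. There are 200 camera calls.

## Task

Move the four laundry-care containers from the metal drip rack into the empty plywood caddy, one to a compartment, in reverse order: the container that stands nearest the robot in the drip rack goes into the caddy's compartment furthest from the robot, and so on along the row, until the furthest one ends up nearest. Keep them upright, set them down rather than dropping them, and leave each standing flat on the floor of its compartment.

Things in the scene. Friction and masses are not known exactly. Their poses are not given: they have to be found in the camera images.
- drip_rack: Old rack, fixed, left or right of the caddy: aluminium base 300 x 78 mm, 8 mm thick, thin wire rail all round, top at 27 mm. Holds the four containers in a row, each on a rubber mat. Origin: centre of its underside, on the worktop; x along the row, away from the robot (turned up to 0.3 rad), y left across the row. Places at x = -111, -37, 37, 111 mm, y = 0.
- caddy: New rack, fixed, empty: open plywood caddy 300 x 78 mm, walls 26 mm high, 4 mm thick, floor 4 mm thick; three cross walls make four equal compartments in a row, about 70 x 70 mm inside. Origin: centre of its underside, on the worktop; x along the row, away from the robot (turned up to 0.3 rad), y left. Compartment centres at x = -111, -37, 37, 111 mm, y = 0.
- bottle: round white bottle, 48 mm diameter with straight sides up to 74 mm, then a shoulder and a narrow grey cap 26 mm wide; 100 mm tall, about 180 g. Loose. Origin at the centre of its underside, z up. Grip it across the row (fingers on its rack-y sides): along the row its neighbours are too close.
- jar: squat round white jar with a flat metal lid as wide as itself, 53 mm diameter (lid 54 mm), 68 mm tall, about 160 g. Loose. Origin at the centre of its underside, z up. Grip it across the row (fingers on its rack-y sides): along the row its neighbours are too close.
- tin: square bare-metal tin, 44 x 44 mm (lid 45 x 45 mm), 82 mm tall, about 170 g. Loose. Origin at the centre of its underside, z up. Its sides lie along its x and y; it stands within 0.15 rad of square to the rack. Grip it across the row (fingers on its rack-y sides): along the row its neighbours are too close.
- flask: flat white flask, 54 mm along its x and 32 mm along its y, body 76 mm tall, with a small grey cap 20 mm wide and 16 mm high set 12 mm off centre towards its +x; 92 mm tall in all, about 150 g. Loose. Origin at the centre of its underside, z up. Its long side lies along the row, within 0.15 rad. Grip it across the row (fingers on its rack-y sides): along the row its neighbours are too close.
- mat_bottle: a thin black rubber disc, 68 mm across and 4 mm thick, fixed on the drip rack under the bottle at the start: it stays behind and marks where the bottle stood. All four mats look alike. Origin at the centre of its underside, 8 mm above the worktop.
- mat_jar: a thin black rubber disc, 68 mm across and 4 mm thick, fixed on the drip rack under the jar at the start: it stays behind and marks where the jar stood. All four mats look alike. Origin at the centre of its underside, 8 mm above the worktop.
- mat_tin: a thin black rubber disc, 68 mm across and 4 mm thick, fixed on the drip rack under the tin at the start: it stays behind and marks where the tin stood. All four mats look alike. Origin at the centre of its underside, 8 mm above the worktop.
- mat_flask: a thin black rubber disc, 68 mm across and 4 mm thick, fixed on the drip rack under the flask at the start: it stays behind and marks where the flask stood. All four mats look alike. Origin at the centre of its underside, 8 mm above the worktop.

How it is judged:
By the outcome, as a careful person would: the job done as asked, in the order asked, and still so for the second after the job is handed in, with the robot touching nothing.
It also fails if it takes over 115 s, if anything falls off the work surface, if the arm or the gripper's body presses on something with over 40 N, if the wrist force passes 120 N, or if a joint passes its speed limit or range.

## Working session

There is one attempt and no reset: what is moved stays moved. The work goes in short steps, Python scripts to look and compute and a tool call to move; the robot and the scene stay as the last step left them, time stands still between calls to the robot, and variables do not carry over. Pictures are saved under pics/ and viewed, at most 14 in all, crops included, and the job is handed in when it is done.

Besides the shell and the picture viewer there is one more tool, called after ">>>" by a JSON object that holds its "name" and its "arguments", one argument or row to a line. step_arm: Moves the arm, as the interface text tells. Its arguments: {"type":"object","properties":{"series":{"type":"array","items":{"type":"object","properties":{"rx":{"type":"number"},"ry":{"type":"number"},"rz":{"type":"number"},"dx":{"type":"number"},"dy":{"type":"number"},"dz":{"type":"number"},"fingers":{"type":"number"}}}},"newtons":{"type":"number"}},"required":["series"]}

```bash
mkdir -p pics; python3 - <<'E'
from rig import manip, capture, calibration
import cv2,numpy as np
for n in("scene","top"):
    p,d=capture(n); cv2.imwrite(f"pics/{n}0.png",p[:,:,::-1]); np.savez(f"{n}0.npz",p=p,d=d)
    c=calibration(n); print(n,c); R=cv2.Rodrigues(np.array(c["rvec"],float))[0]; print(-R.T@np.array(c["tvec"]).ravel())
s=manip.sense(); print(s)
E
```

```text
scene {'camera_matrix': array([[520.36311365,   0.        , 277.84087664],
       [  0.        , 520.36311365, 213.23089033],
       [  0.        ,   0.        ,   1.        ]]), 'k1': -0.013270456250087166, 'rvec': array([ 2.41222225,  0.77087118, -0.26630106]), 'tvec': array([-0.42332004, -0.21682473,  1.21820453])}
[ 0.87229549 -0.47301828  0.85181534]
top {'camera_matrix': array([[505.95541876,   0.        , 273.21274275],
       [  0.        , 505.95541876, 206.5301007 ],
       [  0.        ,   0.        ,   1.        ]]), 'k1': -0.1566038357472797, 'rvec': array([ 2.04256224, -2.14685614,  0.25878031]), 'tvec': array([-0.00422717,  0.55314395,  0.6910713 ])}
[ 0.37133469 -0.02375356  0.80318862]
{'clock': 0.1, 'joints': array([ 9.99864455e-01,  1.58960910e-01,  1.59808185e+00, -1.83680389e-05,
        1.38619372e+00, -2.10097269e-01]), 'joint_vel': array([ 0.00090745, -0.00184843, -0.00343814,  0.00167595,  0.00044167,
        0.0016779 ]), 'joint_efforts': array([ 4.12154523e-04, -3.86506319e+01, -3.22958601e+01,  7.03393389e-02,
        3.39569338e-02, -6.33960485e-05]), 'eef_pos': array([0.20272476, 0.53748621, 0.21374374]), 'tcp_rot': array([[-9.35603542e-01,  3.53051341e-01, -8.73155831e-04],
       [ 3.53052271e-01,  9.35602562e-01, -1.39286549e-03],
       [ 3.25173803e-04, -1.61143954e-03, -9.99998649e-01]]), 'ft_force': array([-0.74109035, -0.85846732,  0.35573635]), 'torque': array([0.02287623, 0.03045736, 0.02548889]), 'grasp_force': 0.0, 'finger_gap': 0.09180384491803965}
```

View pics/scene0.png

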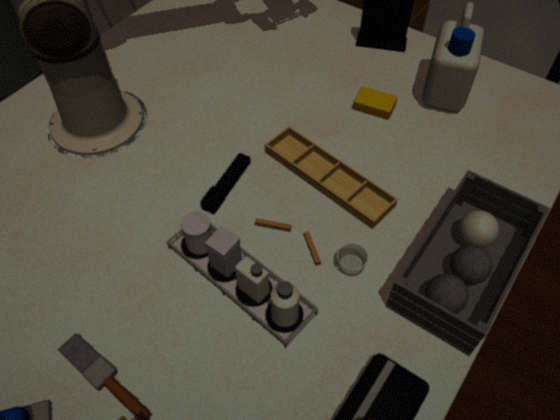

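View pics/top0.png

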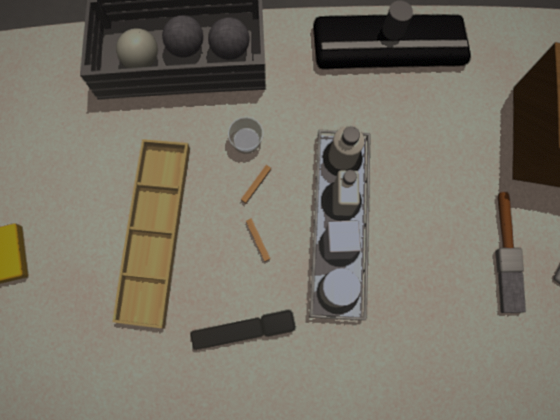

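The top view has x pointing up and y to the left. The drip rack is around (340,225) and holds, from near to far, the jar (341,290), tin (343,240), flask (346,195) and bottle (346,150). The caddy is to its left, around (152,235). The scene view shows the same order, and the rack is clear of clutter.

```bash
cat > h.py <<'E'
from rig import manip, capture, calibration
import cv2,numpy as np
def cam(n):
    c=calibration(n); R=cv2.Rodrigues(np.array(c["rvec"],float))[0]; t=np.array(c["tvec"],float).ravel()
    return c["camera_matrix"],c["k1"],R,t
def rays(n,uv):
    K,k1,R,t=cam(n); q=cv2.undistortPoints(np.array(uv,float).reshape(-1,1,2),K,np.array([k1,0,0,0,0.])).reshape(-1,2)
    return -R.T@t, np.c_[q,np.ones(len(q))]@R
def plane(n,uv,z):
    o,r=rays(n,uv); return (o+r*((z-o[2])/r[:,2])[:,None])[:,:2]
def cloud(n,d):
    v,u=np.mgrid[:420,:560]; o,r=rays(n,np.c_[u.ravel(),v.ravel()])
    return (o+r*d.reshape(-1,1)).reshape(420,560,3)
def rect(P):
    (c,s,a)=cv2.minAreaRect((P*1000).astype(np.float32)); return np.round(c,1),np.round(s,1),round(a,1)
def blob(m):
    k,l,s,c=cv2.connectedComponentsWithStats(m.astype(np.uint8)); i=1+s[1:,4].argmax(); m=(l==i).astype(np.uint8)
    return max(cv2.findContours(m,cv2.RETR_EXTERNAL,cv2.CHAIN_APPROX_NONE)[0],key=len).reshape(-1,2),s[i,4]
E
cat > m.py <<'E'
from h import *
tops={"jar":(.080,(341,290)),"tin":(.094,(343,240)),"flask":(.088,(346,195)),"bottle":(.112,(350,136))}
for n in("top","scene"):
    f=np.load(n+"0.npz"); W=cloud(n,f["d"]); p=f["p"]; H=cv2.cvtColor(p,cv2.COLOR_RGB2HSV)
    print(n,"table z", np.median(W[W[...,2]<.015][:,2]))
    m=(H[...,1]>110)&(H[...,0]>8)&(H[...,0]<32)&(W[...,2]<.06)&(W[...,0]<.62)&(W[...,0]>.15)&(W[...,1]>.05)&(W[...,1]<.35)
    c,a=blob(m); print("caddy",a,rect(plane(n,c,.026)), "corners",np.round(cv2.boxPoints(cv2.minAreaRect((plane(n,c,.026)*1000).astype(np.float32)))).tolist())
    reg=(W[...,1]<.05)&(W[...,1]>-.25)&(W[...,0]>.15)&(W[...,0]<.58)&(f["d"]>0)
    k,l,s,ce=cv2.connectedComponentsWithStats((reg&(W[...,2]>.045)).astype(np.uint8))
    print("blobs",[(x[4],np.round(y)) for x,y in zip(s[1:],ce[1:]) if x[4]>60])
    for nm,xc in(("jar",None),("tin",None),("flask",None),("bottle",None)): pass
    pts=W[reg&(W[...,2]>.07)]
    # tops: cluster along x
    for nm,zt in(("jar",.080),("tin",.094),("flask",.088),("capF",.104),("bottle",.112)):
        mm=reg&(abs(W[...,2]-zt)<.004); k,l,s,ce=cv2.connectedComponentsWithStats(mm.astype(np.uint8))
        for i in range(1,k):
            if s[i,4]>40:
                c=blob(l==i)[0]; print(nm,s[i,4],np.round(ce[i]),rect(plane(n,c,zt)),np.round(np.median(W[l==i],0)*1000,1))
E
python3 m.py
```

```text
top table z -0.00010214552800352772
caddy 6481 (array([505.7, 165.7]), array([ 79.9, 239.2]), 81.5) corners [[382.0, 144.0], [618.0, 109.0], [630.0, 188.0], [393.0, 223.0]]
blobs [(np.int32(700), array([347., 195.])), (np.int32(1146), array([342., 238.])), (np.int32(1159), array([340., 287.]))]
jar 1091 [341. 287.] (array([ 427.1, -122.4]), array([53.1, 52.1]), 41.2) [ 426.7 -122.6   79.8]
tin 940 [344. 236.] (array([ 497.3, -130.1]), array([44.1, 45.1]), 89.5) [ 497.2 -130.1   93.7]
flask 440 [348. 193.] (array([ 561.5, -142.4]), array([29.8, 35.9]), 85.4) [ 561.6 -142.8   87.4]
capF 42 [350. 180.] (array([ 576.2, -143.9]), array([ 6.9, 16.4]), 4.6) [ 577.4 -143.6  103.1]
scene table z -0.00154601204893845
caddy 3746 (array([508.5, 158.1]), array([ 92. , 248.5]), 81.7) corners [[379.0, 131.0], [625.0, 95.0], [638.0, 186.0], [392.0, 222.0]]
blobs [(np.int32(1824), array([211., 238.])), (np.int32(432), array([245., 271.]))]
jar 552 [195. 223.] (array([ 426.7, -126.3]), array([52.5, 53.1]), 24.5) [ 426.3 -125.5   78.4]
jar 71 [223. 252.] (array([ 505.8, -144.8]), array([58.1, 30.2]), 41.4) [ 516.3 -152.4   78.9]
tin 534 [222. 241.] (array([ 498.1, -133.6]), array([45.6, 46. ]), 88.3) [ 497.2 -132.5   92.5]
flask 194 [222. 246.] (array([ 496.8, -132.3]), array([48.1, 47.5]), 88.9) [ 506.5 -142.9   90.5]
flask 226 [245. 266.] (array([ 564. , -147.5]), array([31.7, 35. ]), 86.4) [ 559.2 -148.6   86.3]
```

```bash
sed -i 's/<.62)/<.75)/; s/<.58)/<.75)/' m.py; python3 m.py | grep -v blobs
```

```text
top table z -0.00010214552800352772
caddy 8000 (array([534.7, 161.5]), array([ 80. , 297.7]), 81.4) corners [[382.0, 144.0], [676.0, 100.0], [688.0, 179.0], [393.0, 223.0]]
jar 59 [345. 153.] (array([ 629.8, -146.8]), array([43.4, 16.1]), 76.7) [ 625.4 -143.    80.7]
jar 1091 [341. 287.] (array([ 427.1, -122.4]), array([53.1, 52.1]), 41.2) [ 426.7 -122.6   79.8]
tin 196 [347. 143.] (array([ 640.9, -147.7]), array([39.1, 31.8]), 62.0) [ 636.8 -143.4   92.1]
tin 940 [344. 236.] (array([ 497.3, -130.1]), array([44.1, 45.1]), 89.5) [ 497.2 -130.1   93.7]
flask 330 [347. 144.] (array([ 644.2, -149.7]), array([45.8, 43.8]), 84.3) [ 636.3 -144.    88.7]
flask 523 [348. 191.] (array([ 570.4, -143.2]), array([29.9, 53.9]), 85.3) [ 564.7 -141.8   87.3]
capF 145 [349. 176.] (array([ 583.3, -143.4]), array([18.6, 19.5]), 42.0) [ 583.1 -143.7  103.5]
bottle 218 [351. 134.] (array([ 644.4, -150.1]), array([25.2, 23.7]), 87.5) [ 644.8 -150.5  111.4]
scene table z -0.00154601204893845
caddy 4902 (array([536.9, 153.8]), array([ 92., 306.]), 81.6) corners [[379.0, 131.0], [682.0, 86.0], [695.0, 177.0]
[... 475 characters left out ...]
97.2 -132.5   92.5]
tin 129 [284. 297.] (array([ 647.7, -156. ]), array([37.2, 27.7]), 39.3) [ 650.5 -161.2   92. ]
flask 194 [222. 246.] (array([ 496.8, -132.3]), array([48.1, 47.5]), 88.9) [ 506.5 -142.9   90.5]
flask 328 [249. 270.] (array([ 572.4, -148. ]), array([31.7, 51.8]), 86.1) [ 565.2 -149.7   86.2]
flask 292 [284. 299.] (array([ 646.6, -156.5]), array([46.1, 41. ]), 31.7) [ 652.2 -162.9   87.6]
capF 95 [256. 269.] (array([ 583.3, -148. ]), array([18.4, 17.1]), 35.3) [ 582.7 -147.5  102. ]
capF 43 [284. 295.] (array([ 650.3, -158.8]), array([24.8, 12.2]), 43.8) [ 651.8 -162.7  104.4]
bottle 174 [284. 288.] (array([ 645.6, -153.2]), array([23.9, 25. ]), 35.7) [ 644.8 -153.1  110.6]
```

The tops are confirmed by size and height (jar 53 mm at z 80, tin 45 at 94, flask 54x30 at 88, cap +12 in x, bottle cap 25 at 112). The caddy measures 298x80. Next I'll work out the first move.

```bash
cat > go.py <<'E'
# go.py x y z yaw : tool-frame shift (mm) and rz (rad) from the present pose; lengths in mm, yaw (tool y axis) in deg
import sys,numpy as np
from rig import manip
from scipy.spatial.transform import Rotation as Q
s=manip.sense(); R=s["tcp_rot"]
c,a=np.array([534.7,161]),np.radians(-8.5); print("slots",[(c+x*np.array([np.cos(a),np.sin(a)])).round().tolist() for x in(-111,-37,37,111)])
print("now",(s["eef_pos"]*1000).round(1),"yaw",np.degrees(np.arctan2(R[1,1],R[0,1])).round(1),"gap",round(s["finger_gap"],4),"g",round(s["grasp_force"],1),"t",s["clock"])
v=sys.argv[1:]
for i in range(0,len(v),4):
    x,y,z,w=map(float,v[i:i+4]); w=np.radians(w)
    T=np.c_[[np.sin(w),-np.cos(w),0],[np.cos(w),np.sin(w),0],[0,0,-1]]
    T[:,0]=np.cross(T[:,1],T[:,2])
    print("d",(R.T@(np.array([x,y,z])-s["eef_pos"]*1000)).round(1),"rot",Q.from_matrix(R.T@T).as_rotvec().round(3))
E
python3 go.py 427 -124 160 82.7
```

```text
slots [[425.0, 177.0], [498.0, 166.0], [571.0, 156.0], [644.0, 145.0]]
now [202.7 537.5 213.7] yaw 69.3 gap 0.0918 g 0.0 t 0.1
d [-443.4 -539.6   54.5] rot [-0.002 -0.001 -0.233]
```

>>> {"name": "step_arm", "arguments": {
  "series": [
    {"dx":-443,"dy":-540,"dz":54,"rz":-0.233,"rx":0,"ry":0,"fingers":-1},
    {"dx":-443,"dy":-540,"dz":54,"rz":-0.233,"rx":0,"ry":0,"fingers":-1},
    {"dx":-443,"dy":-540,"dz":54,"rz":-0.233,"rx":0,"ry":0,"fingers":-1},
    {"dx":-443,"dy":-540,"dz":54,"rz":-0.233,"rx":0,"ry":0,"fingers":-1},
    {"dx":-443,"dy":-540,"dz":54,"rz":-0.233,"rx":0,"ry":0,"fingers":-1},
    {"dx":-443,"dy":-540,"dz":54,"rz":-0.233,"rx":0,"ry":0,"fingers":-1},
    {"dx":-443,"dy":-540,"dz":54,"rz":-0.233,"rx":0,"ry":0,"fingers":-1},
    {"dx":-443,"dy":-540,"dz":54,"rz":-0.233,"rx":0,"ry":0,"fingers":-1}
  ],
  "newtons": 25
}}

```text
clock: 0.9
eef_pos: [0.3305, 0.1592, 0.1835]
tcp_rot: [[-0.992, 0.127, 0.0], [0.127, 0.992, 0.0], [-0.0, 0.0, -1.0]]
ft_force: [1.5, 1.7, -0.3]
finger_gap: 0.0917
grasp_force: 0.0
```

```bash
python3 go.py 427 -124 160 82.7
```

```text
slots [[425.0, 177.0], [498.0, 166.0], [571.0, 156.0], [644.0, 145.0]]
now [330.5 159.2 183.5] yaw 82.7 gap 0.0917 g 0.0 t 0.9
d [-131.7 -268.7   23.5] rot [0. 0. 0.]
```

>>> {"name": "step_arm", "arguments": {
  "series": [
    {"dx":-132,"dy":-269,"dz":23,"fingers":-1},
    {"dx":-132,"dy":-269,"dz":23,"fingers":-1},
    {"dx":-132,"dy":-269,"dz":23,"fingers":-1},
    {"dx":-132,"dy":-269,"dz":23,"fingers":-1},
    {"dx":-132,"dy":-269,"dz":23,"fingers":-1},
    {"dx":-132,"dy":-269,"dz":23,"fingers":-1},
    {"dx":-132,"dy":-269,"dz":23,"fingers":-1},
    {"dx":-132,"dy":-269,"dz":23,"fingers":-1}
  ]
}}

```text
invalid input
```

```bash
python3 go.py 427 -124 40 82.7; python3 - <<'E'
from h import *
for n in("top","scene"):
    p,d=capture(n); cv2.imwrite(f"pics/{n}1.png",p[:,:,::-1])
E
```

```text
slots [[425.0, 177.0], [498.0, 166.0], [571.0, 156.0], [644.0, 145.0]]
now [330.5 159.2 183.5] yaw 82.7 gap 0.0917 g 0.0 t 0.9
d [-131.6 -268.7  143.5] rot [0. 0. 0.]
```

View pics/scene1.png

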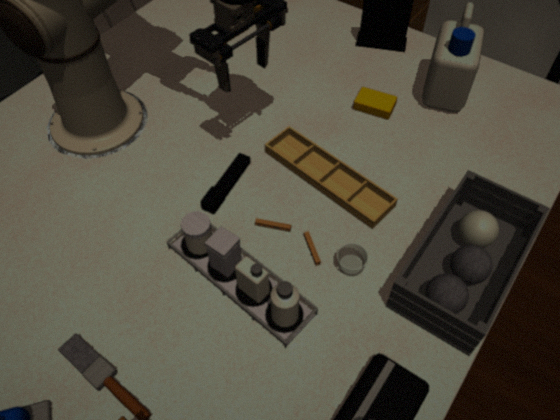

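The call was refused because every row needs all its keys. The picture shows the gripper still near (240,40), before the move, and the scene unchanged.

>>> {"name": "step_arm", "arguments": {
  "series": [
    {"rx":0,"ry":0,"rz":0,"dx":-132,"dy":-269,"dz":23,"fingers":-1},
    {"rx":0,"ry":0,"rz":0,"dx":-132,"dy":-269,"dz":23,"fingers":-1},
    {"rx":0,"ry":0,"rz":0,"dx":-132,"dy":-269,"dz":23,"fingers":-1},
    {"rx":0,"ry":0,"rz":0,"dx":-132,"dy":-269,"dz":23,"fingers":-1},
    {"rx":0,"ry":0,"rz":0,"dx":-132,"dy":-269,"dz":23,"fingers":-1},
    {"rx":0,"ry":0,"rz":0,"dx":-132,"dy":-269,"dz":23,"fingers":-1},
    {"rx":0,"ry":0,"rz":0,"dx":-132,"dy":-269,"dz":23,"fingers":-1},
    {"rx":0,"ry":0,"rz":0,"dx":-132,"dy":-269,"dz":23,"fingers":-1}
  ]
}}

```text
clock: 1.8
eef_pos: [0.4271, -0.1223, 0.1602]
tcp_rot: [[-0.992, 0.129, -0.002], [0.129, 0.992, 0.002], [0.002, 0.001, -1.0]]
ft_force: [-0.5, 0.4, 0.0]
finger_gap: 0.0918
grasp_force: 0.0
```

```bash
python3 go.py 427 -124 40 82.7; python3 - <<'E'
from h import *
for n in("top","scene"):
    p,d=capture(n); cv2.imwrite(f"pics/{n}2.png",p[:,:,::-1])
E
```

```text
slots [[425.0, 177.0], [498.0, 166.0], [571.0, 156.0], [644.0, 145.0]]
now [ 427.1 -122.3  160.2] yaw 82.6 gap 0.0918 g 0.0 t 1.8
d [ -0.3  -1.9 120.2] rot [ 0.001 -0.002 -0.002]
```

View pics/scene2.png

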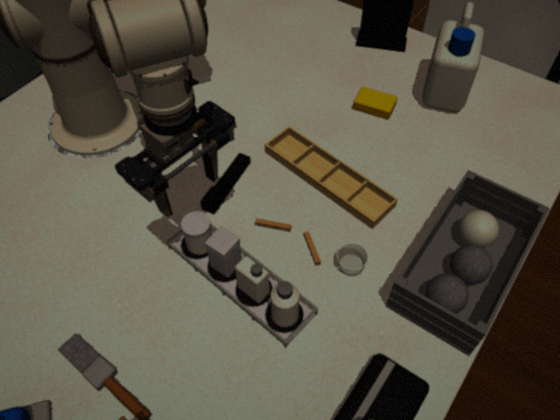

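The fingers are at (165,208) and (210,177), straddling the jar at (195,225) and clear of its neighbours. I'll lower now.

>>> {"name": "step_arm", "arguments": {
  "series": [
    {"rx":0,"ry":0,"rz":0,"dx":0,"dy":-1,"dz":30,"fingers":-1},
    {"rx":0,"ry":0,"rz":0,"dx":0,"dy":-1,"dz":60,"fingers":-1},
    {"rx":0,"ry":0,"rz":0,"dx":0,"dy":-1,"dz":90,"fingers":-1},
    {"rx":0,"ry":0,"rz":0,"dx":0,"dy":-1,"dz":110,"fingers":-1},
    {"rx":0,"ry":0,"rz":0,"dx":0,"dy":-1,"dz":120,"fingers":-1},
    {"rx":0,"ry":0,"rz":0,"dx":0,"dy":-1,"dz":120,"fingers":-1},
    {"rx":0,"ry":0,"rz":0,"dx":0,"dy":-1,"dz":120,"fingers":0},
    {"rx":0,"ry":0,"rz":0,"dx":0,"dy":-1,"dz":120,"fingers":0}
  ]
}}

```text
clock: 2.7
eef_pos: [0.4282, -0.124, 0.0423]
tcp_rot: [[-0.992, 0.127, 0.002], [0.127, 0.992, -0.001], [-0.003, -0.001, -1.0]]
ft_force: [0.4, -0.2, 0.0]
finger_gap: 0.0779
grasp_force: 0.0
```

>>> {"name": "step_arm", "arguments": {
  "series": [
    {"rx":0,"ry":0,"rz":0,"dx":0,"dy":0,"dz":0,"fingers":1},
    {"rx":0,"ry":0,"rz":0,"dx":0,"dy":0,"dz":0,"fingers":1},
    {"rx":0,"ry":0,"rz":0,"dx":0,"dy":0,"dz":0,"fingers":1},
    {"rx":0,"ry":0,"rz":0,"dx":0,"dy":0,"dz":0,"fingers":1},
    {"rx":0,"ry":0,"rz":0,"dx":0,"dy":0,"dz":0,"fingers":1},
    {"rx":0,"ry":0,"rz":0,"dx":0,"dy":0,"dz":0,"fingers":1},
    {"rx":0,"ry":0,"rz":0,"dx":0,"dy":0,"dz":0,"fingers":1},
    {"rx":0,"ry":0,"rz":0,"dx":0,"dy":0,"dz":0,"fingers":1}
  ]
}}

```text
clock: 3.5
eef_pos: [0.4273, -0.1237, 0.0412]
tcp_rot: [[-0.992, 0.127, 0.0], [0.127, 0.992, -0.0], [-0.0, -0.0, -1.0]]
ft_force: [-1.2, 2.0, 5.7]
finger_gap: 0.0531
grasp_force: 25.0
```

>>> {"name": "step_arm", "arguments": {
  "series": [
    {"rx":0,"ry":0,"rz":0,"dx":0,"dy":0,"dz":-5,"fingers":1},
    {"rx":0,"ry":0,"rz":0,"dx":0,"dy":0,"dz":-15,"fingers":1},
    {"rx":0,"ry":0,"rz":0,"dx":0,"dy":0,"dz":-35,"fingers":1},
    {"rx":0,"ry":0,"rz":0,"dx":0,"dy":0,"dz":-60,"fingers":1},
    {"rx":0,"ry":0,"rz":0,"dx":0,"dy":0,"dz":-85,"fingers":1},
    {"rx":0,"ry":0,"rz":0,"dx":0,"dy":0,"dz":-105,"fingers":1},
    {"rx":0,"ry":0,"rz":0,"dx":0,"dy":0,"dz":-118,"fingers":1},
    {"rx":0,"ry":0,"rz":0,"dx":0,"dy":0,"dz":-120,"fingers":1}
  ]
}}

```text
clock: 4.3
eef_pos: [0.4279, -0.1242, 0.1626]
tcp_rot: [[-0.992, 0.127, 0.003], [0.127, 0.992, -0.002], [-0.003, -0.001, -1.0]]
ft_force: [-0.7, 0.2, -1.6]
finger_gap: 0.0533
grasp_force: 25.0
```

```bash
python3 go.py 644 145 160 81.5;python3 go.py 440 20 160 81.5
```

```text
slots [[425.0, 177.0], [498.0, 166.0], [571.0, 156.0], [644.0, 145.0]]
now [ 427.9 -124.2  162.6] yaw 82.7 gap 0.0533 g 25.0 t 4.3
d [-180.   294.5    2.7] rot [-0.001  0.003  0.021]
slots [[425.0, 177.0], [498.0, 166.0], [571.0, 156.0], [644.0, 145.0]]
now [ 427.9 -124.2  162.6] yaw 82.7 gap 0.0533 g 25.0 t 4.3
d [  6.4 144.5   2.4] rot [-0.001  0.003  0.021]
```

>>> {"name": "step_arm", "arguments": {
  "series": [
    {"rx":0,"ry":0,"rz":0,"dx":-7,"dy":12,"dz":0,"fingers":1},
    {"rx":0,"ry":0,"rz":0,"dx":-22,"dy":35,"dz":0,"fingers":1},
    {"rx":0,"ry":0,"rz":0.02,"dx":-43,"dy":71,"dz":0,"fingers":1},
    {"rx":0,"ry":0,"rz":0.02,"dx":-68,"dy":112,"dz":0,"fingers":1},
    {"rx":0,"ry":0,"rz":0.02,"dx":-94,"dy":153,"dz":0,"fingers":1},
    {"rx":0,"ry":0,"rz":0.02,"dx":-119,"dy":194,"dz":0,"fingers":1},
    {"rx":0,"ry":0,"rz":0.02,"dx":-144,"dy":236,"dz":0,"fingers":1},
    {"rx":0,"ry":0,"rz":0.02,"dx":-165,"dy":270,"dz":0,"fingers":1}
  ]
}}

```text
clock: 5.1
eef_pos: [0.6253, 0.1255, 0.1589]
tcp_rot: [[-0.989, 0.146, -0.003], [0.146, 0.989, 0.0], [0.003, -0.0, -1.0]]
ft_force: [-0.8, -1.2, -0.3]
finger_gap: 0.0534
grasp_force: 25.0
```

>>> {"name": "step_arm", "arguments": {
  "series": [
    {"rx":0,"ry":0,"rz":0,"dx":-11,"dy":18,"dz":3,"fingers":1},
    {"rx":0,"ry":0,"rz":0,"dx":-15,"dy":25,"dz":10,"fingers":1},
    {"rx":0,"ry":0,"rz":0,"dx":-15,"dy":25,"dz":25,"fingers":1},
    {"rx":0,"ry":0,"rz":0,"dx":-15,"dy":25,"dz":45,"fingers":1},
    {"rx":0,"ry":0,"rz":0,"dx":-15,"dy":25,"dz":62,"fingers":1},
    {"rx":0,"ry":0,"rz":0,"dx":-15,"dy":25,"dz":75,"fingers":1},
    {"rx":0,"ry":0,"rz":0,"dx":-15,"dy":25,"dz":80,"fingers":1},
    {"rx":0,"ry":0,"rz":0,"dx":-15,"dy":25,"dz":80,"fingers":1}
  ]
}}

```text
clock: 5.9
eef_pos: [0.6429, 0.1452, 0.0798]
tcp_rot: [[-0.989, 0.148, -0.002], [0.148, 0.989, -0.0], [0.002, -0.0, -1.0]]
ft_force: [0.0, -0.2, -0.4]
finger_gap: 0.0535
grasp_force: 25.0
```

```bash
python3 go.py 644 145 33 81.5; python3 - <<'E'
from h import *
for n in("top","scene"):
    p,d=capture(n); cv2.imwrite(f"pics/{n}3.png",p[:,:,::-1])
a,b=[cv2.imread(f"pics/{n}3.png") for n in("top","scene")]
cv2.imwrite("pics/c3.png",np.hstack([cv2.resize(a[90:350,90:290],(400,520)),cv2.resize(b[80:290,230:410],(400,520))]))
E
```

```text
slots [[425.0, 177.0], [498.0, 166.0], [571.0, 156.0], [644.0, 145.0]]
now [642.9 145.2  79.8] yaw 81.5 gap 0.0535 g 25.0 t 5.9
d [-1.2 -0.  46.8] rot [-0.    -0.002  0.   ]
```

View pics/c3.png

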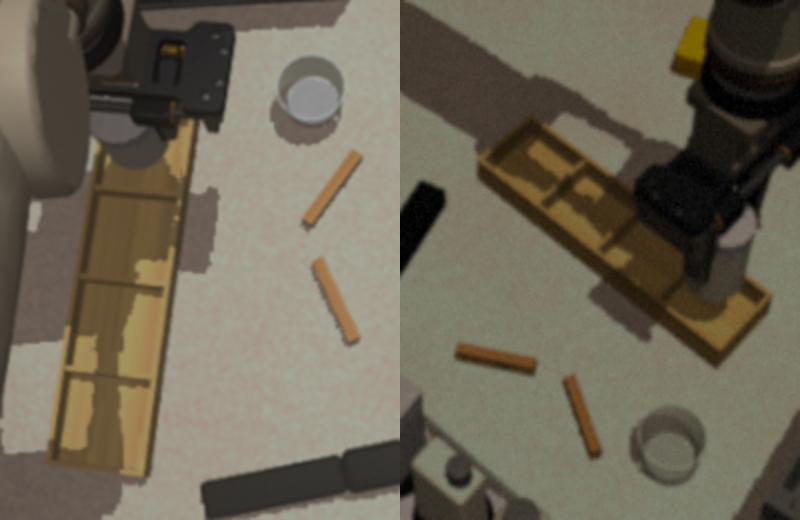

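The jar hangs upright over the far compartment (at about (715,290) in the right crop and (135,150) in the left). I'll lower it.

>>> {"name": "step_arm", "arguments": {
  "series": [
    {"rx":0,"ry":0,"rz":0,"dx":-1,"dy":0,"dz":10,"fingers":1},
    {"rx":0,"ry":0,"rz":0,"dx":-1,"dy":0,"dz":22,"fingers":1},
    {"rx":0,"ry":0,"rz":0,"dx":-1,"dy":0,"dz":33,"fingers":1},
    {"rx":0,"ry":0,"rz":0,"dx":-1,"dy":0,"dz":40,"fingers":1},
    {"rx":0,"ry":0,"rz":0,"dx":-1,"dy":0,"dz":43,"fingers":1},
    {"rx":0,"ry":0,"rz":0,"dx":-1,"dy":0,"dz":44,"fingers":1},
    {"rx":0,"ry":0,"rz":0,"dx":-1,"dy":0,"dz":45,"fingers":1},
    {"rx":0,"ry":0,"rz":0,"dx":-1,"dy":0,"dz":45,"fingers":1}
  ]
}}

```text
clock: 6.8
eef_pos: [0.645, 0.1455, 0.0363]
tcp_rot: [[-0.989, 0.147, 0.001], [0.147, 0.989, 0.0], [-0.001, 0.0, -1.0]]
ft_force: [-0.2, -0.4, -1.7]
finger_gap: 0.0532
grasp_force: 25.0
```

>>> {"name": "step_arm", "arguments": {
  "series": [
    {"rx":0,"ry":0,"rz":0,"dx":0,"dy":0,"dz":1,"fingers":1},
    {"rx":0,"ry":0,"rz":0,"dx":0,"dy":0,"dz":1.5,"fingers":1},
    {"rx":0,"ry":0,"rz":0,"dx":0,"dy":0,"dz":2,"fingers":1},
    {"rx":0,"ry":0,"rz":0,"dx":0,"dy":0,"dz":2.5,"fingers":1},
    {"rx":0,"ry":0,"rz":0,"dx":0,"dy":0,"dz":3,"fingers":1},
    {"rx":0,"ry":0,"rz":0,"dx":0,"dy":0,"dz":3,"fingers":1},
    {"rx":0,"ry":0,"rz":0,"dx":0,"dy":0,"dz":3,"fingers":1},
    {"rx":0,"ry":0,"rz":0,"dx":0,"dy":0,"dz":3,"fingers":1}
  ]
}}

```text
clock: 7.6
eef_pos: [0.6448, 0.1455, 0.0333]
tcp_rot: [[-0.989, 0.147, 0.0], [0.147, 0.989, -0.0], [-0.0, 0.0, -1.0]]
ft_force: [-1.4, -0.3, 2.9]
finger_gap: 0.0533
grasp_force: 25.0
```

Contact. I'll release, then lift straight up.

>>> {"name": "step_arm", "arguments": {
  "series": [
    {"rx":0,"ry":0,"rz":0,"dx":0,"dy":0,"dz":0,"fingers":-0.4},
    {"rx":0,"ry":0,"rz":0,"dx":0,"dy":0,"dz":0,"fingers":-0.7},
    {"rx":0,"ry":0,"rz":0,"dx":0,"dy":0,"dz":0,"fingers":-1},
    {"rx":0,"ry":0,"rz":0,"dx":0,"dy":0,"dz":0,"fingers":-1},
    {"rx":0,"ry":0,"rz":0,"dx":0,"dy":0,"dz":0,"fingers":-1},
    {"rx":0,"ry":0,"rz":0,"dx":0,"dy":0,"dz":-20,"fingers":-1},
    {"rx":0,"ry":0,"rz":0,"dx":0,"dy":0,"dz":-60,"fingers":-1},
    {"rx":0,"ry":0,"rz":0,"dx":0,"dy":0,"dz":-110,"fingers":-1}
  ]
}}

```text
clock: 8.4
eef_pos: [0.6427, 0.1454, 0.1414]
tcp_rot: [[-0.989, 0.147, -0.005], [0.147, 0.989, -0.0], [0.005, -0.001, -1.0]]
ft_force: [0.4, -0.3, -0.0]
finger_gap: 0.0924
grasp_force: 0.0
```

```bash
python3 go.py 497 -131 160 89
```

```text
slots [[425.0, 177.0], [498.0, 166.0], [571.0, 156.0], [644.0, 145.0]]
now [642.7 145.4 141.4] yaw 81.5 gap 0.0924 g 0.0 t 8.4
d [ 103.4 -294.9  -17.7] rot [-0.001 -0.005 -0.13 ]
```

>>> {"name": "step_arm", "arguments": {
  "series": [
    {"rx":0,"ry":0,"rz":0,"dx":5,"dy":-15,"dz":-16,"fingers":-1},
    {"rx":0,"ry":0,"rz":-0.06,"dx":20,"dy":-57,"dz":-16,"fingers":-1},
    {"rx":0,"ry":0,"rz":-0.13,"dx":36,"dy":-103,"dz":-16,"fingers":-1},
    {"rx":0,"ry":0,"rz":-0.13,"dx":52,"dy":-150,"dz":-16,"fingers":-1},
    {"rx":0,"ry":0,"rz":-0.13,"dx":68,"dy":-196,"dz":-16,"fingers":-1},
    {"rx":0,"ry":0,"rz":-0.13,"dx":84,"dy":-242,"dz":-16,"fingers":-1},
    {"rx":0,"ry":0,"rz":-0.13,"dx":98,"dy":-282,"dz":-16,"fingers":-1},
    {"rx":0,"ry":0,"rz":-0.13,"dx":103,"dy":-295,"dz":-16,"fingers":-1}
  ]
}}

```text
clock: 9.2
eef_pos: [0.4979, -0.134, 0.159]
tcp_rot: [[-1.0, 0.021, -0.0], [0.021, 1.0, -0.001], [0.0, -0.001, -1.0]]
ft_force: [0.4, 0.1, 1.1]
finger_gap: 0.0921
grasp_force: 0.0
```

```bash
python3 go.py 497 -131.5 40 89
```

```text
slots [[425.0, 177.0], [498.0, 166.0], [571.0, 156.0], [644.0, 145.0]]
now [ 497.9 -134.   159. ] yaw 88.8 gap 0.0921 g 0.0 t 9.2
d [  0.9   2.6 119. ] rot [-0.001 -0.    -0.004]
```

>>> {"name": "step_arm", "arguments": {
  "series": [
    {"rx":0,"ry":0,"rz":0,"dx":0,"dy":1,"dz":0,"fingers":-1},
    {"rx":0,"ry":0,"rz":0,"dx":0,"dy":1,"dz":40,"fingers":-1},
    {"rx":0,"ry":0,"rz":0,"dx":0,"dy":1,"dz":80,"fingers":-1},
    {"rx":0,"ry":0,"rz":0,"dx":0,"dy":1,"dz":108,"fingers":-1},
    {"rx":0,"ry":0,"rz":0,"dx":0,"dy":1,"dz":119,"fingers":-1},
    {"rx":0,"ry":0,"rz":0,"dx":0,"dy":1,"dz":119,"fingers":-1},
    {"rx":0,"ry":0,"rz":0,"dx":0,"dy":1,"dz":119,"fingers":0},
    {"rx":0,"ry":0,"rz":0,"dx":0,"dy":1,"dz":119,"fingers":0}
  ]
}}

```text
clock: 10.0
eef_pos: [0.5011, -0.1305, 0.0418]
tcp_rot: [[-1.0, 0.017, 0.003], [0.017, 1.0, -0.002], [-0.003, -0.002, -1.0]]
ft_force: [0.4, 0.4, 0.3]
finger_gap: 0.0778
grasp_force: 0.0
```

>>> {"name": "step_arm", "arguments": {
  "series": [
    {"rx":0,"ry":0,"rz":0,"dx":0,"dy":0,"dz":0,"fingers":1},
    {"rx":0,"ry":0,"rz":0,"dx":0,"dy":0,"dz":0,"fingers":1},
    {"rx":0,"ry":0,"rz":0,"dx":0,"dy":0,"dz":0,"fingers":1},
    {"rx":0,"ry":0,"rz":0,"dx":0,"dy":0,"dz":0,"fingers":1},
    {"rx":0,"ry":0,"rz":0,"dx":0,"dy":0,"dz":0,"fingers":1},
    {"rx":0,"ry":0,"rz":0,"dx":0,"dy":0,"dz":0,"fingers":1},
    {"rx":0,"ry":0,"rz":0,"dx":0,"dy":0,"dz":0,"fingers":1},
    {"rx":0,"ry":0,"rz":0,"dx":0,"dy":0,"dz":0,"fingers":1}
  ]
}}

```text
clock: 10.8
eef_pos: [0.4995, -0.1303, 0.04]
tcp_rot: [[-1.0, 0.018, 0.0], [0.018, 1.0, -0.0], [-0.0, -0.0, -1.0]]
ft_force: [-0.9, -0.2, 1.1]
finger_gap: 0.0448
grasp_force: 25.0
```

>>> {"name": "step_arm", "arguments": {
  "series": [
    {"rx":0,"ry":0,"rz":0,"dx":0,"dy":0,"dz":-5,"fingers":1},
    {"rx":0,"ry":0,"rz":0,"dx":0,"dy":0,"dz":-15,"fingers":1},
    {"rx":0,"ry":0,"rz":0,"dx":0,"dy":0,"dz":-35,"fingers":1},
    {"rx":0,"ry":0,"rz":0,"dx":0,"dy":0,"dz":-60,"fingers":1},
    {"rx":0,"ry":0,"rz":0,"dx":0,"dy":0,"dz":-85,"fingers":1},
    {"rx":0,"ry":0,"rz":0,"dx":0,"dy":0,"dz":-105,"fingers":1},
    {"rx":0,"ry":0,"rz":0,"dx":0,"dy":0,"dz":-118,"fingers":1},
    {"rx":0,"ry":0,"rz":0,"dx":0,"dy":0,"dz":-120,"fingers":1}
  ]
}}

```text
clock: 11.6
eef_pos: [0.5003, -0.1305, 0.1618]
tcp_rot: [[-1.0, 0.018, 0.003], [0.018, 1.0, -0.002], [-0.003, -0.001, -1.0]]
ft_force: [0.3, -0.6, -2.4]
finger_gap: 0.0448
grasp_force: 25.0
```

```bash
python3 go.py 573 156 160 81.5
```

```text
slots [[425.0, 177.0], [498.0, 166.0], [571.0, 156.0], [644.0, 145.0]]
now [ 500.3 -130.5  161.8] yaw 89.0 gap 0.0448 g 25.0 t 11.6
d [-67.6 287.8   1.6] rot [-0.001  0.003  0.131]
```

>>> {"name": "step_arm", "arguments": {
  "series": [
    {"rx":0,"ry":0,"rz":0,"dx":-3,"dy":12,"dz":0,"fingers":1},
    {"rx":0,"ry":0,"rz":0.02,"dx":-9,"dy":37,"dz":0,"fingers":1},
    {"rx":0,"ry":0,"rz":0.04,"dx":-19,"dy":80,"dz":0,"fingers":1},
    {"rx":0,"ry":0,"rz":0.06,"dx":-30,"dy":126,"dz":0,"fingers":1},
    {"rx":0,"ry":0,"rz":0.08,"dx":-41,"dy":173,"dz":0,"fingers":1},
    {"rx":0,"ry":0,"rz":0.1,"dx":-52,"dy":219,"dz":0,"fingers":1},
    {"rx":0,"ry":0,"rz":0.12,"dx":-61,"dy":259,"dz":0,"fingers":1},
    {"rx":0,"ry":0,"rz":0.13,"dx":-67,"dy":283,"dz":0,"fingers":1}
  ]
}}

```text
clock: 12.4
eef_pos: [0.57, 0.1557, 0.1578]
tcp_rot: [[-0.989, 0.145, -0.003], [0.145, 0.989, 0.001], [0.003, 0.0, -1.0]]
ft_force: [0.2, -0.8, -2.5]
finger_gap: 0.0445
grasp_force: 25.0
```

>>> {"name": "step_arm", "arguments": {
  "series": [
    {"rx":0,"ry":0,"rz":0,"dx":0,"dy":5,"dz":3,"fingers":1},
    {"rx":0,"ry":0,"rz":0,"dx":0,"dy":5,"dz":10,"fingers":1},
    {"rx":0,"ry":0,"rz":0,"dx":0,"dy":5,"dz":25,"fingers":1},
    {"rx":0,"ry":0,"rz":0,"dx":0,"dy":5,"dz":45,"fingers":1},
    {"rx":0,"ry":0,"rz":0,"dx":0,"dy":5,"dz":62,"fingers":1},
    {"rx":0,"ry":0,"rz":0,"dx":0,"dy":5,"dz":75,"fingers":1},
    {"rx":0,"ry":0,"rz":0,"dx":0,"dy":5,"dz":80,"fingers":1},
    {"rx":0,"ry":0,"rz":0,"dx":0,"dy":5,"dz":80,"fingers":1}
  ]
}}

```text
clock: 13.2
eef_pos: [0.5713, 0.156, 0.0787]
tcp_rot: [[-0.989, 0.148, -0.002], [0.148, 0.989, -0.0], [0.002, -0.0, -1.0]]
ft_force: [-0.2, -0.2, -2.6]
finger_gap: 0.0444
grasp_force: 25.0
```

```bash
python3 go.py 573 156 32 81.5; python3 - <<'E'
from h import *
for n in("top","scene"):
    p,d=capture(n); cv2.imwrite(f"pics/{n}4.png",p[:,:,::-1])
a,b=[cv2.imread(f"pics/{n}4.png") for n in("top","scene")]
cv2.imwrite("pics/c4.png",np.hstack([cv2.resize(a[90:350,90:290],(400,520)),cv2.resize(b[80:290,230:410],(400,520))]))
E
```

```text
slots [[425.0, 177.0], [498.0, 166.0], [571.0, 156.0], [644.0, 145.0]]
now [571.3 156.   78.7] yaw 81.5 gap 0.0444 g 25.0 t 13.2
d [-1.7  0.3 46.7] rot [-0.    -0.002 -0.   ]
```

View pics/c4.png

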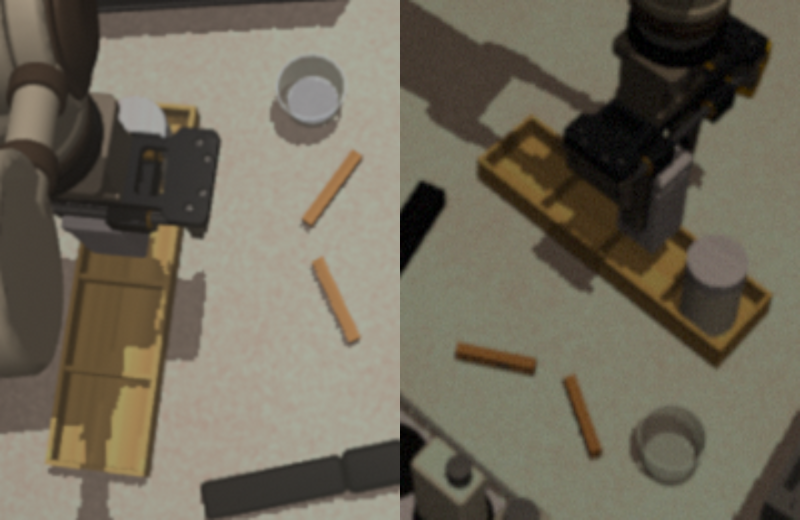

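The jar stands upright in the far compartment, at about (715,280). The tin hangs upright over the next one, at about (655,215). I'll lower it.

>>> {"name": "step_arm", "arguments": {
  "series": [
    {"rx":0,"ry":0,"rz":0,"dx":-1,"dy":0,"dz":10,"fingers":1},
    {"rx":0,"ry":0,"rz":0,"dx":-1,"dy":0,"dz":22,"fingers":1},
    {"rx":0,"ry":0,"rz":0,"dx":-1,"dy":0,"dz":33,"fingers":1},
    {"rx":0,"ry":0,"rz":0,"dx":-1,"dy":0,"dz":40,"fingers":1},
    {"rx":0,"ry":0,"rz":0,"dx":-1,"dy":0,"dz":43,"fingers":1},
    {"rx":0,"ry":0,"rz":0,"dx":-1,"dy":0,"dz":44,"fingers":1},
    {"rx":0,"ry":0,"rz":0,"dx":-1,"dy":0,"dz":45,"fingers":1},
    {"rx":0,"ry":0,"rz":0,"dx":-1,"dy":0,"dz":45,"fingers":1}
  ]
}}

```text
clock: 14.1
eef_pos: [0.5734, 0.1565, 0.0352]
tcp_rot: [[-0.989, 0.147, 0.001], [0.147, 0.989, 0.0], [-0.001, 0.0, -1.0]]
ft_force: [1.4, -0.3, -2.1]
finger_gap: 0.0447
grasp_force: 25.0
```

>>> {"name": "step_arm", "arguments": {
  "series": [
    {"rx":0,"ry":0,"rz":0,"dx":0,"dy":0,"dz":0.5,"fingers":1},
    {"rx":0,"ry":0,"rz":0,"dx":0,"dy":0,"dz":1,"fingers":1},
    {"rx":0,"ry":0,"rz":0,"dx":0,"dy":0,"dz":1.5,"fingers":1},
    {"rx":0,"ry":0,"rz":0,"dx":0,"dy":0,"dz":2,"fingers":1},
    {"rx":0,"ry":0,"rz":0,"dx":0,"dy":0,"dz":2.5,"fingers":1},
    {"rx":0,"ry":0,"rz":0,"dx":0,"dy":0,"dz":2.5,"fingers":1},
    {"rx":0,"ry":0,"rz":0,"dx":0,"dy":0,"dz":2.5,"fingers":1},
    {"rx":0,"ry":0,"rz":0,"dx":0,"dy":0,"dz":2.5,"fingers":1}
  ]
}}

```text
clock: 14.9
eef_pos: [0.5731, 0.1565, 0.0324]
tcp_rot: [[-0.989, 0.147, 0.0], [0.147, 0.989, 0.0], [-0.0, 0.0, -1.0]]
ft_force: [0.1, -0.3, -3.3]
finger_gap: 0.045
grasp_force: 25.0
```

Not touching yet, so I'll go down a little more.

>>> {"name": "step_arm", "arguments": {
  "series": [
    {"rx":0,"ry":0,"rz":0,"dx":0,"dy":0,"dz":0.3,"fingers":1},
    {"rx":0,"ry":0,"rz":0,"dx":0,"dy":0,"dz":0.6,"fingers":1},
    {"rx":0,"ry":0,"rz":0,"dx":0,"dy":0,"dz":0.9,"fingers":1},
    {"rx":0,"ry":0,"rz":0,"dx":0,"dy":0,"dz":1.2,"fingers":1},
    {"rx":0,"ry":0,"rz":0,"dx":0,"dy":0,"dz":1.2,"fingers":1},
    {"rx":0,"ry":0,"rz":0,"dx":0,"dy":0,"dz":1.2,"fingers":1},
    {"rx":0,"ry":0,"rz":0,"dx":0,"dy":0,"dz":1.2,"fingers":1},
    {"rx":0,"ry":0,"rz":0,"dx":0,"dy":0,"dz":1.2,"fingers":1}
  ]
}}

```text
clock: 15.7
eef_pos: [0.5735, 0.1564, 0.0321]
tcp_rot: [[-0.989, 0.147, 0.001], [0.147, 0.989, -0.0], [-0.001, -0.0, -1.0]]
ft_force: [-2.1, -0.4, 5.7]
finger_gap: 0.0448
grasp_force: 25.0
```

>>> {"name": "step_arm", "arguments": {
  "series": [
    {"rx":0,"ry":0,"rz":0,"dx":0,"dy":0,"dz":0,"fingers":-0.2},
    {"rx":0,"ry":0,"rz":0,"dx":0,"dy":0,"dz":0,"fingers":-0.6},
    {"rx":0,"ry":0,"rz":0,"dx":0,"dy":0,"dz":0,"fingers":-1},
    {"rx":0,"ry":0,"rz":0,"dx":0,"dy":0,"dz":0,"fingers":-1},
    {"rx":0,"ry":0,"rz":0,"dx":0,"dy":0,"dz":0,"fingers":-1},
    {"rx":0,"ry":0,"rz":0,"dx":0,"dy":0,"dz":-20,"fingers":-1},
    {"rx":0,"ry":0,"rz":0,"dx":0,"dy":0,"dz":-65,"fingers":-1},
    {"rx":0,"ry":0,"rz":0,"dx":0,"dy":0,"dz":-115,"fingers":-1}
  ]
}}

```text
clock: 16.5
eef_pos: [0.5715, 0.1563, 0.1457]
tcp_rot: [[-0.989, 0.147, -0.004], [0.147, 0.989, -0.0], [0.004, -0.001, -1.0]]
ft_force: [2.2, -0.2, 0.1]
finger_gap: 0.0922
grasp_force: 0.0
```

```bash
python3 go.py 571 -144.5 160 85.5
```

```text
slots [[425.0, 177.0], [498.0, 166.0], [571.0, 156.0], [644.0, 145.0]]
now [571.5 156.3 145.7] yaw 81.5 gap 0.0922 g 0.0 t 16.5
d [ -43.8 -297.6  -14.3] rot [-0.001 -0.004 -0.069]
```

>>> {"name": "step_arm", "arguments": {
  "series": [
    {"rx":0,"ry":0,"rz":0,"dx":-2,"dy":-15,"dz":-13,"fingers":-1},
    {"rx":0,"ry":0,"rz":-0.04,"dx":-8,"dy":-57,"dz":-13,"fingers":-1},
    {"rx":0,"ry":0,"rz":-0.07,"dx":-15,"dy":-105,"dz":-13,"fingers":-1},
    {"rx":0,"ry":0,"rz":-0.07,"dx":-22,"dy":-153,"dz":-13,"fingers":-1},
    {"rx":0,"ry":0,"rz":-0.07,"dx":-29,"dy":-201,"dz":-13,"fingers":-1},
    {"rx":0,"ry":0,"rz":-0.07,"dx":-36,"dy":-248,"dz":-13,"fingers":-1},
    {"rx":0,"ry":0,"rz":-0.07,"dx":-41,"dy":-286,"dz":-13,"fingers":-1},
    {"rx":0,"ry":0,"rz":-0.07,"dx":-42,"dy":-298,"dz":-13,"fingers":-1}
  ]
}}

```text
clock: 17.3
eef_pos: [0.5701, -0.1484, 0.1586]
tcp_rot: [[-0.997, 0.082, -0.0], [0.082, 0.997, -0.001], [0.0, -0.001, -1.0]]
ft_force: [-0.1, 0.2, 1.0]
finger_gap: 0.0916
grasp_force: 0.0
```

```bash
python3 go.py 571 -144.5 40 85.5
```

```text
slots [[425.0, 177.0], [498.0, 166.0], [571.0, 156.0], [644.0, 145.0]]
now [ 570.1 -148.4  158.6] yaw 85.3 gap 0.0916 g 0.0 t 17.3
d [ -0.7   4.  118.6] rot [-0.001 -0.    -0.003]
```

>>> {"name": "step_arm", "arguments": {
  "series": [
    {"rx":0,"ry":0,"rz":0,"dx":0,"dy":1,"dz":0,"fingers":-1},
    {"rx":0,"ry":0,"rz":0,"dx":0,"dy":1,"dz":40,"fingers":-1},
    {"rx":0,"ry":0,"rz":0,"dx":0,"dy":1,"dz":80,"fingers":-1},
    {"rx":0,"ry":0,"rz":0,"dx":0,"dy":1,"dz":108,"fingers":-1},
    {"rx":0,"ry":0,"rz":0,"dx":0,"dy":1,"dz":119,"fingers":-1},
    {"rx":0,"ry":0,"rz":0,"dx":0,"dy":1,"dz":119,"fingers":-1},
    {"rx":0,"ry":0,"rz":0,"dx":0,"dy":1,"dz":119,"fingers":0},
    {"rx":0,"ry":0,"rz":0,"dx":0,"dy":1,"dz":119,"fingers":0.1}
  ]
}}

```text
clock: 18.1
eef_pos: [0.5725, -0.1438, 0.0424]
tcp_rot: [[-0.997, 0.077, 0.003], [0.077, 0.997, -0.002], [-0.004, -0.001, -1.0]]
ft_force: [0.1, -0.0, 0.7]
finger_gap: 0.0779
grasp_force: 0.0
```

>>> {"name": "step_arm", "arguments": {
  "series": [
    {"rx":0,"ry":0,"rz":0,"dx":0,"dy":0,"dz":0,"fingers":1},
    {"rx":0,"ry":0,"rz":0,"dx":0,"dy":0,"dz":0,"fingers":1},
    {"rx":0,"ry":0,"rz":0,"dx":0,"dy":0,"dz":0,"fingers":1},
    {"rx":0,"ry":0,"rz":0,"dx":0,"dy":0,"dz":0,"fingers":1},
    {"rx":0,"ry":0,"rz":0,"dx":0,"dy":0,"dz":0,"fingers":1},
    {"rx":0,"ry":0,"rz":0,"dx":0,"dy":0,"dz":0,"fingers":1},
    {"rx":0,"ry":0,"rz":0,"dx":0,"dy":0,"dz":0,"fingers":1},
    {"rx":0,"ry":0,"rz":0,"dx":0,"dy":0,"dz":0,"fingers":1}
  ]
}}

```text
clock: 18.9
eef_pos: [0.5708, -0.1436, 0.0402]
tcp_rot: [[-0.997, 0.078, 0.0], [0.078, 0.997, -0.0], [-0.0, -0.0, -1.0]]
ft_force: [0.4, -1.9, -0.2]
finger_gap: 0.032
grasp_force: 25.0
```

Flask gripped at its 32 mm width. Lifting.

>>> {"name": "step_arm", "arguments": {
  "series": [
    {"rx":0,"ry":0,"rz":0,"dx":0,"dy":0,"dz":-5,"fingers":1},
    {"rx":0,"ry":0,"rz":0,"dx":0,"dy":0,"dz":-15,"fingers":1},
    {"rx":0,"ry":0,"rz":0,"dx":0,"dy":0,"dz":-35,"fingers":1},
    {"rx":0,"ry":0,"rz":0,"dx":0,"dy":0,"dz":-60,"fingers":1},
    {"rx":0,"ry":0,"rz":0,"dx":0,"dy":0,"dz":-85,"fingers":1},
    {"rx":0,"ry":0,"rz":0,"dx":0,"dy":0,"dz":-105,"fingers":1},
    {"rx":0,"ry":0,"rz":0,"dx":0,"dy":0,"dz":-118,"fingers":1},
    {"rx":0,"ry":0,"rz":0,"dx":0,"dy":0,"dz":-120,"fingers":1}
  ]
}}

```text
clock: 19.7
eef_pos: [0.5719, -0.1439, 0.1625]
tcp_rot: [[-0.997, 0.078, 0.003], [0.078, 0.997, -0.002], [-0.003, -0.001, -1.0]]
ft_force: [0.6, -0.3, -2.1]
finger_gap: 0.0319
grasp_force: 25.0
```

```bash
python3 go.py 498 166 160 81.5
```

```text
slots [[425.0, 177.0], [498.0, 166.0], [571.0, 156.0], [644.0, 145.0]]
now [ 571.9 -143.9  162.5] yaw 85.6 gap 0.0319 g 25.0 t 19.7
d [ 97.7 303.2   1.8] rot [-0.001  0.004  0.071]
```

>>> {"name": "step_arm", "arguments": {
  "series": [
    {"rx":0,"ry":0,"rz":0,"dx":4,"dy":12,"dz":0,"fingers":1},
    {"rx":0,"ry":0,"rz":0.01,"dx":12,"dy":36,"dz":0,"fingers":1},
    {"rx":0,"ry":0,"rz":0.02,"dx":24,"dy":76,"dz":0,"fingers":1},
    {"rx":0,"ry":0,"rz":0.03,"dx":39,"dy":121,"dz":0,"fingers":1},
    {"rx":0,"ry":0,"rz":0.05,"dx":54,"dy":167,"dz":0,"fingers":1},
    {"rx":0,"ry":0,"rz":0.06,"dx":68,"dy":212,"dz":0,"fingers":1},
    {"rx":0,"ry":0,"rz":0.07,"dx":83,"dy":257,"dz":0,"fingers":1},
    {"rx":0,"ry":0,"rz":0.07,"dx":93,"dy":289,"dz":0,"fingers":1}
  ]
}}

```text
clock: 20.5
eef_pos: [0.4976, 0.1551, 0.1584]
tcp_rot: [[-0.989, 0.146, -0.004], [0.146, 0.989, 0.001], [0.004, 0.0, -1.0]]
ft_force: [1.0, -1.6, -1.8]
finger_gap: 0.0316
grasp_force: 25.0
```

>>> {"name": "step_arm", "arguments": {
  "series": [
    {"rx":0,"ry":0,"rz":0,"dx":4,"dy":10,"dz":3,"fingers":1},
    {"rx":0,"ry":0,"rz":0,"dx":5,"dy":14,"dz":10,"fingers":1},
    {"rx":0,"ry":0,"rz":0,"dx":5,"dy":14,"dz":25,"fingers":1},
    {"rx":0,"ry":0,"rz":0,"dx":5,"dy":14,"dz":45,"fingers":1},
    {"rx":0,"ry":0,"rz":0,"dx":5,"dy":14,"dz":62,"fingers":1},
    {"rx":0,"ry":0,"rz":0,"dx":5,"dy":14,"dz":75,"fingers":1},
    {"rx":0,"ry":0,"rz":0,"dx":5,"dy":14,"dz":80,"fingers":1},
    {"rx":0,"ry":0,"rz":0,"dx":5,"dy":14,"dz":80,"fingers":1}
  ]
}}

```text
clock: 21.3
eef_pos: [0.4972, 0.1658, 0.0792]
tcp_rot: [[-0.989, 0.148, -0.002], [0.148, 0.989, -0.0], [0.002, -0.001, -1.0]]
ft_force: [-0.1, -0.3, -1.5]
finger_gap: 0.032
grasp_force: 25.0
```

```bash
python3 go.py 498 166 32 81.5; python3 - <<'E'
from h import *
for n in("top","scene"):
    p,d=capture(n); cv2.imwrite(f"pics/{n}5.png",p[:,:,::-1])
a,b=[cv2.imread(f"pics/{n}5.png") for n in("top","scene")]
cv2.imwrite("pics/c5.png",np.hstack([cv2.resize(a[90:350,90:290],(400,520)),cv2.resize(b[80:290,230:410],(400,520))]))
E
```

```text
slots [[425.0, 177.0], [498.0, 166.0], [571.0, 156.0], [644.0, 145.0]]
now [497.2 165.8  79.2] yaw 81.5 gap 0.032 g 25.0 t 21.3
d [-0.9  0.3 47.2] rot [-0.001 -0.002 -0.   ]
```

View pics/c5.png

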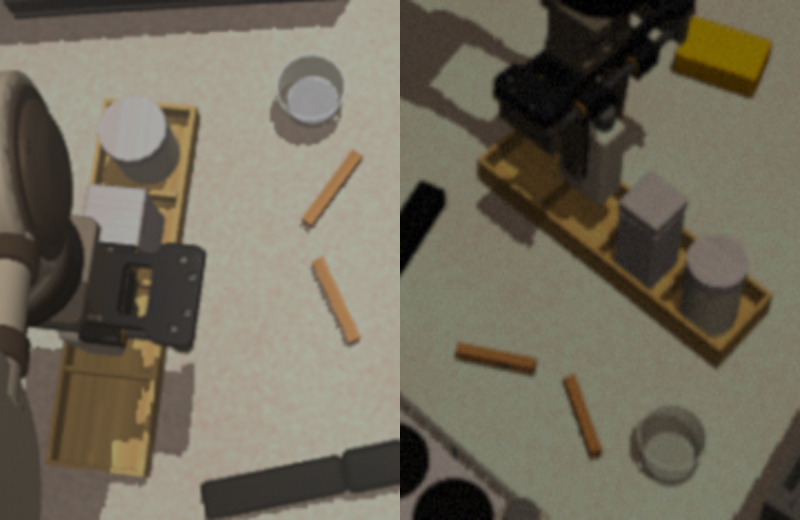

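The jar and tin stand upright in the third and fourth compartments, at (715,280) and (650,230). The flask hangs over the second, at about (595,160). I'll lower it.

>>> {"name": "step_arm", "arguments": {
  "series": [
    {"rx":0,"ry":0,"rz":0,"dx":0,"dy":0,"dz":10,"fingers":1},
    {"rx":0,"ry":0,"rz":0,"dx":0,"dy":0,"dz":22,"fingers":1},
    {"rx":0,"ry":0,"rz":0,"dx":0,"dy":0,"dz":33,"fingers":1},
    {"rx":0,"ry":0,"rz":0,"dx":0,"dy":0,"dz":40,"fingers":1},
    {"rx":0,"ry":0,"rz":0,"dx":0,"dy":0,"dz":43,"fingers":1},
    {"rx":0,"ry":0,"rz":0,"dx":0,"dy":0,"dz":44,"fingers":1},
    {"rx":0,"ry":0,"rz":0,"dx":0,"dy":0,"dz":45,"fingers":1},
    {"rx":0,"ry":0,"rz":0,"dx":0,"dy":0,"dz":45,"fingers":1}
  ]
}}

```text
clock: 22.2
eef_pos: [0.498, 0.1665, 0.0354]
tcp_rot: [[-0.989, 0.147, 0.001], [0.147, 0.989, 0.0], [-0.001, 0.0, -1.0]]
ft_force: [0.3, 0.4, -2.2]
finger_gap: 0.0318
grasp_force: 25.0
```

>>> {"name": "step_arm", "arguments": {
  "series": [
    {"rx":0,"ry":0,"rz":0,"dx":0,"dy":0,"dz":0.5,"fingers":1},
    {"rx":0,"ry":0,"rz":0,"dx":0,"dy":0,"dz":1,"fingers":1},
    {"rx":0,"ry":0,"rz":0,"dx":0,"dy":0,"dz":1.5,"fingers":1},
    {"rx":0,"ry":0,"rz":0,"dx":0,"dy":0,"dz":2,"fingers":1},
    {"rx":0,"ry":0,"rz":0,"dx":0,"dy":0,"dz":2.5,"fingers":1},
    {"rx":0,"ry":0,"rz":0,"dx":0,"dy":0,"dz":3,"fingers":1},
    {"rx":0,"ry":0,"rz":0,"dx":0,"dy":0,"dz":3,"fingers":1},
    {"rx":0,"ry":0,"rz":0,"dx":0,"dy":0,"dz":3,"fingers":1}
  ]
}}

```text
clock: 23.0
eef_pos: [0.4977, 0.1665, 0.0321]
tcp_rot: [[-0.989, 0.147, 0.0], [0.147, 0.989, -0.0], [-0.0, 0.0, -1.0]]
ft_force: [-0.2, -0.2, -1.8]
finger_gap: 0.0318
grasp_force: 25.0
```

>>> {"name": "step_arm", "arguments": {
  "series": [
    {"rx":0,"ry":0,"rz":0,"dx":0,"dy":0,"dz":0.3,"fingers":1},
    {"rx":0,"ry":0,"rz":0,"dx":0,"dy":0,"dz":0.6,"fingers":1},
    {"rx":0,"ry":0,"rz":0,"dx":0,"dy":0,"dz":0.8,"fingers":1},
    {"rx":0,"ry":0,"rz":0,"dx":0,"dy":0,"dz":0.8,"fingers":1},
    {"rx":0,"ry":0,"rz":0,"dx":0,"dy":0,"dz":0.8,"fingers":1},
    {"rx":0,"ry":0,"rz":0,"dx":0,"dy":0,"dz":0.8,"fingers":1},
    {"rx":0,"ry":0,"rz":0,"dx":0,"dy":0,"dz":0.8,"fingers":1},
    {"rx":0,"ry":0,"rz":0,"dx":0,"dy":0,"dz":0.8,"fingers":1}
  ]
}}

```text
clock: 23.8
eef_pos: [0.4977, 0.1665, 0.0321]
tcp_rot: [[-0.989, 0.147, -0.0], [0.147, 0.989, -0.0], [0.0, -0.0, -1.0]]
ft_force: [-3.3, -1.5, 5.5]
finger_gap: 0.0317
grasp_force: 25.0
```

Contact. Releasing and rising; the bottle is next.

>>> {"name": "step_arm", "arguments": {
  "series": [
    {"rx":0,"ry":0,"rz":0,"dx":0,"dy":0,"dz":0,"fingers":0.1},
    {"rx":0,"ry":0,"rz":0,"dx":0,"dy":0,"dz":0,"fingers":-0.4},
    {"rx":0,"ry":0,"rz":0,"dx":0,"dy":0,"dz":0,"fingers":-1},
    {"rx":0,"ry":0,"rz":0,"dx":0,"dy":0,"dz":0,"fingers":-1},
    {"rx":0,"ry":0,"rz":0,"dx":0,"dy":0,"dz":0,"fingers":-1},
    {"rx":0,"ry":0,"rz":0,"dx":0,"dy":0,"dz":-20,"fingers":-1},
    {"rx":0,"ry":0,"rz":0,"dx":0,"dy":0,"dz":-65,"fingers":-1},
    {"rx":0,"ry":0,"rz":0,"dx":0,"dy":0,"dz":-115,"fingers":-1}
  ]
}}

```text
clock: 24.6
eef_pos: [0.4961, 0.1663, 0.1461]
tcp_rot: [[-0.989, 0.147, -0.004], [0.147, 0.989, -0.0], [0.004, -0.001, -1.0]]
ft_force: [0.8, 0.6, 0.7]
finger_gap: 0.0918
grasp_force: 0.0
```

```bash
python3 go.py 645 -151.5 160 82.7
```

```text
slots [[425.0, 177.0], [498.0, 166.0], [571.0, 156.0], [644.0, 145.0]]
now [496.1 166.3 146.1] yaw 81.5 gap 0.0918 g 0.0 t 24.6
d [-194.1 -292.4  -14.4] rot [-0.001 -0.004 -0.021]
```

>>> {"name": "step_arm", "arguments": {
  "series": [
    {"rx":0,"ry":0,"rz":0,"dx":-10,"dy":-15,"dz":-13,"fingers":-1},
    {"rx":0,"ry":0,"rz":-0.02,"dx":-35,"dy":-52,"dz":-13,"fingers":-1},
    {"rx":0,"ry":0,"rz":-0.02,"dx":-61,"dy":-94,"dz":-13,"fingers":-1},
    {"rx":0,"ry":0,"rz":-0.02,"dx":-88,"dy":-135,"dz":-13,"fingers":-1},
    {"rx":0,"ry":0,"rz":-0.02,"dx":-115,"dy":-175,"dz":-13,"fingers":-1},
    {"rx":0,"ry":0,"rz":-0.02,"dx":-142,"dy":-216,"dz":-13,"fingers":-1},
    {"rx":0,"ry":0,"rz":-0.02,"dx":-169,"dy":-257,"dz":-13,"fingers":-1},
    {"rx":0,"ry":0,"rz":-0.02,"dx":-188,"dy":-286,"dz":-13,"fingers":-1}
  ]
}}

```text
clock: 25.4
eef_pos: [0.6422, -0.1473, 0.1591]
tcp_rot: [[-0.992, 0.129, 0.0], [0.129, 0.992, -0.001], [-0.0, -0.001, -1.0]]
ft_force: [-0.2, 0.2, -0.1]
finger_gap: 0.0919
grasp_force: 0.0
```

>>> {"name": "step_arm", "arguments": {
  "series": [
    {"rx":0,"ry":0,"rz":0,"dx":-4,"dy":-6,"dz":0,"fingers":-1},
    {"rx":0,"ry":0,"rz":0,"dx":-4,"dy":-6,"dz":0,"fingers":-1},
    {"rx":0,"ry":0,"rz":0,"dx":-4,"dy":-6,"dz":0,"fingers":-1},
    {"rx":0,"ry":0,"rz":0,"dx":-4,"dy":-6,"dz":0,"fingers":-1},
    {"rx":0,"ry":0,"rz":0,"dx":-4,"dy":-6,"dz":0,"fingers":-1},
    {"rx":0,"ry":0,"rz":0,"dx":-4,"dy":-6,"dz":0,"fingers":-1},
    {"rx":0,"ry":0,"rz":0,"dx":-4,"dy":-6,"dz":0,"fingers":-1},
    {"rx":0,"ry":0,"rz":0,"dx":-4,"dy":-6,"dz":0,"fingers":-1}
  ]
}}

```text
clock: 26.2
eef_pos: [0.6447, -0.1503, 0.1595]
tcp_rot: [[-0.992, 0.127, 0.0], [0.127, 0.992, -0.0], [-0.0, -0.0, -1.0]]
ft_force: [0.3, -0.7, -0.1]
finger_gap: 0.0918
grasp_force: 0.0
```

```bash
python3 go.py 645 -151.5 40 82.7
```

```text
slots [[425.0, 177.0], [498.0, 166.0], [571.0, 156.0], [644.0, 145.0]]
now [ 644.7 -150.3  159.5] yaw 82.7 gap 0.0918 g 0.0 t 26.2
d [ -0.4  -1.1 119.5] rot [-0.  0. -0.]
```

>>> {"name": "step_arm", "arguments": {
  "series": [
    {"rx":0,"ry":0,"rz":0,"dx":0,"dy":-1,"dz":30,"fingers":-1},
    {"rx":0,"ry":0,"rz":0,"dx":0,"dy":-1,"dz":60,"fingers":-1},
    {"rx":0,"ry":0,"rz":0,"dx":0,"dy":-1,"dz":90,"fingers":-1},
    {"rx":0,"ry":0,"rz":0,"dx":0,"dy":-1,"dz":110,"fingers":-1},
    {"rx":0,"ry":0,"rz":0,"dx":0,"dy":-1,"dz":119,"fingers":-1},
    {"rx":0,"ry":0,"rz":0,"dx":0,"dy":-1,"dz":119,"fingers":-1},
    {"rx":0,"ry":0,"rz":0,"dx":0,"dy":-1,"dz":119,"fingers":0},
    {"rx":0,"ry":0,"rz":0,"dx":0,"dy":-1,"dz":119,"fingers":0}
  ]
}}

```text
clock: 27.0
eef_pos: [0.6459, -0.1521, 0.0423]
tcp_rot: [[-0.992, 0.127, 0.003], [0.127, 0.992, -0.001], [-0.003, -0.001, -1.0]]
ft_force: [0.5, 0.0, 0.9]
finger_gap: 0.0782
grasp_force: 0.0
```

>>> {"name": "step_arm", "arguments": {
  "series": [
    {"rx":0,"ry":0,"rz":0,"dx":0,"dy":0,"dz":0,"fingers":1},
    {"rx":0,"ry":0,"rz":0,"dx":0,"dy":0,"dz":0,"fingers":1},
    {"rx":0,"ry":0,"rz":0,"dx":0,"dy":0,"dz":0,"fingers":1},
    {"rx":0,"ry":0,"rz":0,"dx":0,"dy":0,"dz":0,"fingers":1},
    {"rx":0,"ry":0,"rz":0,"dx":0,"dy":0,"dz":0,"fingers":1},
    {"rx":0,"ry":0,"rz":0,"dx":0,"dy":0,"dz":0,"fingers":1},
    {"rx":0,"ry":0,"rz":0,"dx":0,"dy":0,"dz":0,"fingers":1},
    {"rx":0,"ry":0,"rz":0,"dx":0,"dy":0,"dz":0,"fingers":1}
  ]
}}

```text
clock: 27.8
eef_pos: [0.6447, -0.1515, 0.0406]
tcp_rot: [[-0.992, 0.127, 0.0], [0.127, 0.992, 0.0], [-0.0, 0.0, -1.0]]
ft_force: [0.0, 0.5, 3.0]
finger_gap: 0.0478
grasp_force: 25.0
```

>>> {"name": "step_arm", "arguments": {
  "series": [
    {"rx":0,"ry":0,"rz":0,"dx":0,"dy":0,"dz":-5,"fingers":1},
    {"rx":0,"ry":0,"rz":0,"dx":0,"dy":0,"dz":-15,"fingers":1},
    {"rx":0,"ry":0,"rz":0,"dx":0,"dy":0,"dz":-35,"fingers":1},
    {"rx":0,"ry":0,"rz":0,"dx":0,"dy":0,"dz":-60,"fingers":1},
    {"rx":0,"ry":0,"rz":0,"dx":0,"dy":0,"dz":-85,"fingers":1},
    {"rx":0,"ry":0,"rz":0,"dx":0,"dy":0,"dz":-105,"fingers":1},
    {"rx":0,"ry":0,"rz":0,"dx":0,"dy":0,"dz":-118,"fingers":1},
    {"rx":0,"ry":0,"rz":0,"dx":0,"dy":0,"dz":-120,"fingers":1}
  ]
}}

```text
clock: 28.6
eef_pos: [0.6456, -0.1521, 0.1627]
tcp_rot: [[-0.992, 0.127, 0.003], [0.127, 0.992, -0.002], [-0.004, -0.001, -1.0]]
ft_force: [0.9, 0.2, -2.0]
finger_gap: 0.0477
grasp_force: 25.0
```

```bash
python3 go.py 425 177 160 81.5
```

```text
slots [[425.0, 177.0], [498.0, 166.0], [571.0, 156.0], [644.0, 145.0]]
now [ 645.6 -152.1  162.7] yaw 82.7 gap 0.0477 g 25.0 t 28.6
d [260.8 298.3   1.5] rot [-0.001  0.004  0.021]
```

>>> {"name": "step_arm", "arguments": {
  "series": [
    {"rx":0,"ry":0,"rz":0,"dx":8,"dy":9,"dz":0,"fingers":1},
    {"rx":0,"ry":0,"rz":0,"dx":23,"dy":27,"dz":0,"fingers":1},
    {"rx":0,"ry":0,"rz":0.02,"dx":47,"dy":54,"dz":0,"fingers":1},
    {"rx":0,"ry":0,"rz":0.02,"dx":78,"dy":89,"dz":0,"fingers":1},
    {"rx":0,"ry":0,"rz":0.02,"dx":109,"dy":125,"dz":0,"fingers":1},
    {"rx":0,"ry":0,"rz":0.02,"dx":141,"dy":161,"dz":0,"fingers":1},
    {"rx":0,"ry":0,"rz":0.02,"dx":172,"dy":197,"dz":0,"fingers":1},
    {"rx":0,"ry":0,"rz":0.02,"dx":203,"dy":233,"dz":0,"fingers":1}
  ]
}}

```text
clock: 29.4
eef_pos: [0.4698, 0.1072, 0.1585]
tcp_rot: [[-0.989, 0.147, -0.003], [0.147, 0.989, 0.0], [0.003, -0.0, -1.0]]
ft_force: [1.3, 0.3, -2.6]
finger_gap: 0.0476
grasp_force: 25.0
```

>>> {"name": "step_arm", "arguments": {
  "series": [
    {"rx":0,"ry":0,"rz":0,"dx":27,"dy":30,"dz":0,"fingers":1},
    {"rx":0,"ry":0,"rz":0,"dx":45,"dy":52,"dz":0,"fingers":1},
    {"rx":0,"ry":0,"rz":0,"dx":55,"dy":63,"dz":0,"fingers":1},
    {"rx":0,"ry":0,"rz":0,"dx":58,"dy":66,"dz":5,"fingers":1},
    {"rx":0,"ry":0,"rz":0,"dx":58,"dy":66,"dz":20,"fingers":1},
    {"rx":0,"ry":0,"rz":0,"dx":58,"dy":66,"dz":35,"fingers":1},
    {"rx":0,"ry":0,"rz":0,"dx":58,"dy":66,"dz":45,"fingers":1},
    {"rx":0,"ry":0,"rz":0,"dx":58,"dy":66,"dz":50,"fingers":1}
  ]
}}

```text
clock: 30.2
eef_pos: [0.4248, 0.1784, 0.1088]
tcp_rot: [[-0.989, 0.148, -0.002], [0.148, 0.989, -0.001], [0.002, -0.001, -1.0]]
ft_force: [-0.1, -0.3, -1.8]
finger_gap: 0.0475
grasp_force: 25.0
```

```bash
python3 go.py 425 177 32 81.5; python3 - <<'E'
from h import *
for n in("top","scene"):
    p,d=capture(n); cv2.imwrite(f"pics/{n}6.png",p[:,:,::-1])
a,b=[cv2.imread(f"pics/{n}6.png") for n in("top","scene")]
cv2.imwrite("pics/c6.png",np.hstack([cv2.resize(a[90:350,90:290],(400,520)),cv2.resize(b[80:290,230:410],(400,520))]))
E
```

```text
slots [[425.0, 177.0], [498.0, 166.0], [571.0, 156.0], [644.0, 145.0]]
now [424.8 178.4 108.8] yaw 81.5 gap 0.0475 g 25.0 t 30.2
d [-0.6 -1.3 76.8] rot [-0.001 -0.002 -0.001]
```

View pics/c6.png

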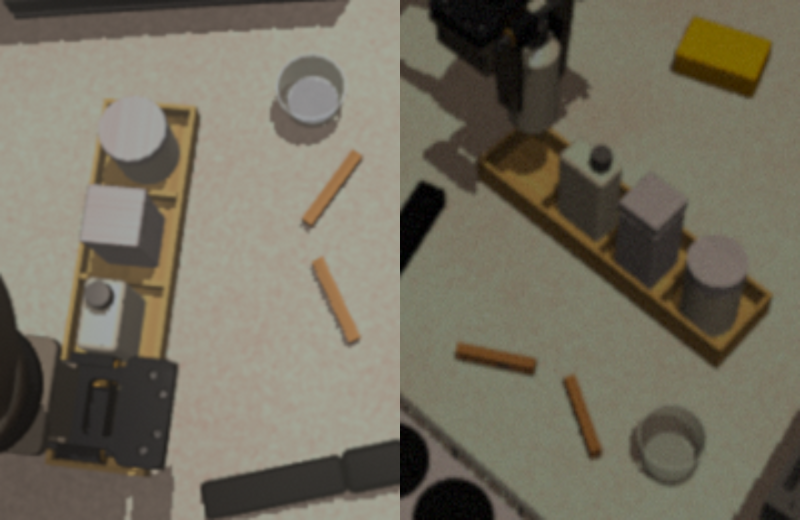

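The flask, tin and jar stand upright in their compartments, at (590,190), (650,230) and (715,280). The bottle hangs over the near one, at about (535,90). I'll lower it.

>>> {"name": "step_arm", "arguments": {
  "series": [
    {"rx":0,"ry":0,"rz":0,"dx":0,"dy":-1,"dz":12,"fingers":1},
    {"rx":0,"ry":0,"rz":0,"dx":0,"dy":-1,"dz":30,"fingers":1},
    {"rx":0,"ry":0,"rz":0,"dx":0,"dy":-1,"dz":48,"fingers":1},
    {"rx":0,"ry":0,"rz":0,"dx":0,"dy":-1,"dz":62,"fingers":1},
    {"rx":0,"ry":0,"rz":0,"dx":0,"dy":-1,"dz":70,"fingers":1},
    {"rx":0,"ry":0,"rz":0,"dx":0,"dy":-1,"dz":73,"fingers":1},
    {"rx":0,"ry":0,"rz":0,"dx":0,"dy":-1,"dz":74,"fingers":1},
    {"rx":0,"ry":0,"rz":0,"dx":0,"dy":-1,"dz":74,"fingers":1}
  ]
}}

```text
clock: 31.1
eef_pos: [0.4257, 0.1783, 0.0369]
tcp_rot: [[-0.989, 0.147, 0.001], [0.147, 0.989, 0.0], [-0.001, 0.0, -1.0]]
ft_force: [-0.1, 0.0, -1.0]
finger_gap: 0.0476
grasp_force: 25.0
```

>>> {"name": "step_arm", "arguments": {
  "series": [
    {"rx":0,"ry":0,"rz":0,"dx":0,"dy":0,"dz":0.5,"fingers":1},
    {"rx":0,"ry":0,"rz":0,"dx":0,"dy":0,"dz":1,"fingers":1},
    {"rx":0,"ry":0,"rz":0,"dx":0,"dy":0,"dz":1.5,"fingers":1},
    {"rx":0,"ry":0,"rz":0,"dx":0,"dy":0,"dz":2,"fingers":1},
    {"rx":0,"ry":0,"rz":0,"dx":0,"dy":0,"dz":2.5,"fingers":1},
    {"rx":0,"ry":0,"rz":0,"dx":0,"dy":0,"dz":3,"fingers":1},
    {"rx":0,"ry":0,"rz":0,"dx":0,"dy":0,"dz":3,"fingers":1},
    {"rx":0,"ry":0,"rz":0,"dx":0,"dy":0,"dz":3,"fingers":1}
  ]
}}

```text
clock: 31.9
eef_pos: [0.4251, 0.1783, 0.0333]
tcp_rot: [[-0.989, 0.147, -0.0], [0.147, 0.989, -0.0], [0.0, -0.0, -1.0]]
ft_force: [0.3, -0.1, -2.4]
finger_gap: 0.0476
grasp_force: 25.0
```

>>> {"name": "step_arm", "arguments": {
  "series": [
    {"rx":0,"ry":0,"rz":0,"dx":0,"dy":0,"dz":0.4,"fingers":1},
    {"rx":0,"ry":0,"rz":0,"dx":0,"dy":0,"dz":0.8,"fingers":1},
    {"rx":0,"ry":0,"rz":0,"dx":0,"dy":0,"dz":1.2,"fingers":1},
    {"rx":0,"ry":0,"rz":0,"dx":0,"dy":0,"dz":1.2,"fingers":1},
    {"rx":0,"ry":0,"rz":0,"dx":0,"dy":0,"dz":1.2,"fingers":1},
    {"rx":0,"ry":0,"rz":0,"dx":0,"dy":0,"dz":1.2,"fingers":1},
    {"rx":0,"ry":0,"rz":0,"dx":0,"dy":0,"dz":1.2,"fingers":1},
    {"rx":0,"ry":0,"rz":0,"dx":0,"dy":0,"dz":1.2,"fingers":1}
  ]
}}

```text
clock: 32.7
eef_pos: [0.4253, 0.1783, 0.0325]
tcp_rot: [[-0.989, 0.147, 0.0], [0.147, 0.989, -0.0], [-0.0, -0.0, -1.0]]
ft_force: [-3.7, -0.5, 5.5]
finger_gap: 0.0476
grasp_force: 25.0
```

>>> {"name": "step_arm", "arguments": {
  "series": [
    {"rx":0,"ry":0,"rz":0,"dx":0,"dy":0,"dz":0,"fingers":-0.2},
    {"rx":0,"ry":0,"rz":0,"dx":0,"dy":0,"dz":0,"fingers":-0.6},
    {"rx":0,"ry":0,"rz":0,"dx":0,"dy":0,"dz":0,"fingers":-1},
    {"rx":0,"ry":0,"rz":0,"dx":0,"dy":0,"dz":0,"fingers":-1},
    {"rx":0,"ry":0,"rz":0,"dx":0,"dy":0,"dz":0,"fingers":-1},
    {"rx":0,"ry":0,"rz":0,"dx":0,"dy":0,"dz":-20,"fingers":-1},
    {"rx":0,"ry":0,"rz":0,"dx":0,"dy":0,"dz":-65,"fingers":-1},
    {"rx":0,"ry":0,"rz":0,"dx":0,"dy":0,"dz":-115,"fingers":-1}
  ]
}}

```text
clock: 33.5
eef_pos: [0.4236, 0.178, 0.1471]
tcp_rot: [[-0.989, 0.147, -0.004], [0.147, 0.989, -0.0], [0.004, -0.001, -1.0]]
ft_force: [0.8, 0.1, -0.1]
finger_gap: 0.0918
grasp_force: 0.0
```

>>> {"name": "step_arm", "arguments": {
  "series": [
    {"rx":0,"ry":0,"rz":0,"dx":0,"dy":0,"dz":-30,"fingers":-1},
    {"rx":0,"ry":0,"rz":0,"dx":0,"dy":-30,"dz":-30,"fingers":-1},
    {"rx":0,"ry":0,"rz":0,"dx":0,"dy":-70,"dz":-30,"fingers":-1},
    {"rx":0,"ry":0,"rz":0,"dx":0,"dy":-110,"dz":-30,"fingers":-1},
    {"rx":0,"ry":0,"rz":0,"dx":0,"dy":-150,"dz":-30,"fingers":-1},
    {"rx":0,"ry":0,"rz":0,"dx":0,"dy":-180,"dz":-30,"fingers":-1},
    {"rx":0,"ry":0,"rz":0,"dx":0,"dy":-180,"dz":-30,"fingers":-1},
    {"rx":0,"ry":0,"rz":0,"dx":0,"dy":-180,"dz":-30,"fingers":-1}
  ]
}}

```text
clock: 34.3
eef_pos: [0.3987, 0.0001, 0.1772]
tcp_rot: [[-0.989, 0.149, 0.0], [0.149, 0.989, 0.0], [-0.0, 0.0, -1.0]]
ft_force: [-0.9, 0.5, -0.1]
finger_gap: 0.0915
grasp_force: 0.0
```

```bash
python3 - <<'E'
from h import *
c0,a=np.array([534.7,161]),np.radians(-8.5); A=np.array([[np.cos(a),np.sin(a)],[-np.sin(a),np.cos(a)]])
for n in("top","scene"):
    p,d=capture(n); cv2.imwrite(f"pics/{n}7.png",p[:,:,::-1]); W=cloud(n,d)
    X=(W[...,:2]*1000-c0)@A.T
    for k,(xc,zt) in dict(jar=(111,72),tin=(37,86),flask=(-37,80),bottle=(-111,104)).items():
        m=(abs(X[...,0]-xc)<34)&(abs(X[...,1])<34)&(abs(W[...,2]*1000-zt)<4)
        if m.sum(): print(n,k,m.sum(),"z",(np.median(W[m][:,2])*1000).round(1),"caddy xy",((X[m].max(0)+X[m].min(0))/2).round(1), "tilt",np.linalg.lstsq(np.c_[W[m][:,:2],np.ones(m.sum())],W[m][:,2],rcond=None)[0][:2].round(3))
a,b=[cv2.imread(f"pics/{n}7.png") for n in("top","scene")]
cv2.imwrite("pics/c7.png",np.hstack([cv2.resize(a[90:350,90:290],(400,520)),cv2.resize(b[80:290,230:410],(400,520))]))
E
```

```text
top jar 888 z 71.7 caddy xy [110.6   0.8] tilt [-0.005 -0.004]
top tin 574 z 85.6 caddy xy [37.   0.3] tilt [-0.003  0.002]
scene jar 467 z 70.4 caddy xy [109.2  -1. ] tilt [ 0.007 -0.003]
scene tin 381 z 84.4 caddy xy [35.6 -1.1] tilt [-0.006 -0.002]
scene flask 182 z 78.3 caddy xy [-37.1  -3.3] tilt [-0.001  0.011]
scene bottle 85 z 102.5 caddy xy [-111.    -2.2] tilt [ 0.017 -0.022]
```

View pics/c7.png

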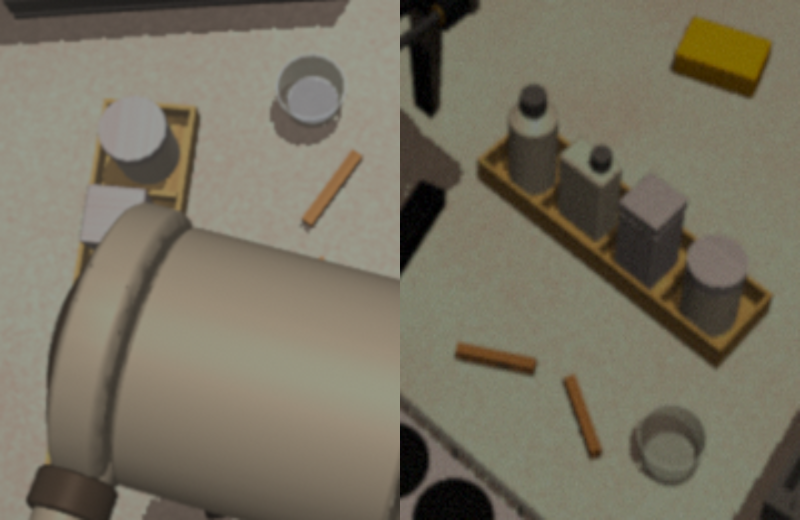

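All four stand upright at the right heights and centred in their compartments. From near to far they are bottle (533,140), flask (590,190), tin (650,230) and jar (715,280). The gripper is clear, so I'm handing in.

```bash
python3 -c "
from rig import manip
print(manip.hand_in())"
```

```text
the job is handed in; nothing more can be done
None
```

I moved all four containers into the caddy in reverse order (bottle nearest the robot, then flask, tin, jar furthest), each upright in its own compartment, and handed the job in at about 34 s of robot time; no verdict was returned.

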